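# Load the 40 mm dies and start the die press

## Robot

A 6-joint arm with a two-finger parallel gripper is mounted at the origin on the work surface. World frame = base frame: x ahead of the robot, y to its left, z up, the work surface at z = 0. Lengths are in mm, angles in rad, forces in N, time in s.
With the tool pointing down it reaches from about 300 to 775 mm from the base axis. Payload 14.6 kg.
Tool frame: the origin (TCP) lies at the centre of the arm's flange, where the gripper is bolted on; the fingertips stand 199 mm ahead of it and the grasp point (between the pads) lies 180 mm ahead of it; z points along the fingers, y is the line along which they close (so a half turn about z gives the same grasp; the last joint's range is limited). The gripper opens to 94 mm and grips with 3 to 60 N. Pads are 16 mm wide; open, the fingers measure 119 mm over their backs; the gripper's body (75 mm by 177 mm) begins 78 mm behind the grasp point.
Start: joints at [1.234, 0.3, 1.521, -0, 1.321, -0.067], TCP at [146.594, 530.095, 404.646] pointing down, gripper open.
Joint ranges: [-3.03, 3.03], [-0.79, 2.21], [0.23, 2.52], [-1.04, 4.18], [0, 3.07], [-2.55, 2.55]. Speed limits (rad/s): [2.22, 2.22, 2.57, 3.14, 3.14, 3.14].

## Interface

Orientations are given as a unit quaternion [w, x, y, z].
In Python, from cell import ctrl, viewer gives the robot as it stands.
- The arm moves only by the tool apply_moves, never from a script. Its argument "increments" is a list that holds one entry, the list of rows, each a list of 4 numbers: the shift along the tool's x, y, z in mm, then the turn about the tool's z in degrees. A call has 1 to 12 rows; each row shifts and turns the commanded pose from where the row before left it, along the tool's axes as they then stand; what a row does not reach is not made up. A row lasts 1/8 s, in which the tool goes at most 62.5 mm and 10.7 degrees, less where a joint would pass 70% of its speed; a pose out of reach is approached as far as the arm can. A call with a gripper value outside its range is refused whole. "jaw" is the opening, from -1 (shut) to 1 (fully open), set as the call begins (left out, the last holds). The fingers move at their own pace and stop on an object; "force" is the grip in N (left out, the last holds). Time passes only in rows, so rows that do not move let the fingers close. It gives the time, the measured TCP pose, the force, the opening and the grip force at its end, in the units of the state.
- ctrl.observe(): the state, without advancing time (a new reading comes with each control period).
- viewer.capture(name): name is "side" or "top" or "wrist"; returns (picture, depth): 420x560x3 uint8, blue, green, red; 420x560 float32, mm along the optical axis (not along the pixel's ray), 0 where there is no reading.
- viewer.camera_model(name): a dict with "fov_y" (degrees; the focal length in pixels is half the picture's height over the tangent of half this angle, whatever the lens; pixels are square), "cx", "cy" (the principal point, pixels), "R" (3x3) and "t" (3): a world point X has camera coordinates R X + t. Camera axes: x right, y down, z forward; pixel columns grow to the right and rows downward; lengths in mm; the calibration is good to about 2 mm. A picture is of the moment at which its call begins: read the wrist's pose just before it. camera_model takes no time and is no camera call; for the wrist camera it gives the pose at the moment of the call.
- ctrl.hand_in(): hands the job in; it is judged then, once.
The state is a dict: "time": time; "joint_positions": joint angles; "joint_velocities": joint speeds; "tau": joint torques, N m; "eef_pos": TCP position; "tool_rot": TCP orientation; "wrist_force": force on the tool from outside, world axes, zero at the start; "ft_torque": the same for the moment, N m; "opening": finger opening in mm; "gripper_force": force on a finger pad.
Only numpy, scipy, OpenCV 4.12 (cv2) and the standard library are available. Lean on these libraries where they do the work, as an engineer would, in place of code of your own. Each camera call takes 0.05 s, during which the arm holds its last target. There are 200 camera calls.

## Task

Set up the die press for the 40 mm holes: take out the big die left in it and stand it in the grey tray, and stand every 40 mm die from the mat (the middle of the three sizes) upright on the press floor; the other sizes stay out of the press. Then fold the lid fully shut, and only then slide the orange dust cover fully off the start button, press the button right down, and slide the cover fully home again. Leave the weight, tape, pencil cup, glue jar and shears where they are.

Things in the scene. Friction and masses are not known exactly. Their poses are not given: they have to be found in the camera images.
- press: Blue bench press, fixed. Origin: centre of underside of its open-topped tray box, 200 x 200 mm, 70 mm high; x, y along the sides, z up. White floor 30 mm above the table, walls 8 mm (inside 184 x 184 mm, 40 mm deep). Grey control pod along its -y side, y = -100 to -185 mm, 30 mm high. Lid hinge axis along x at y = +100, z = 70 mm.
- lid (a joint): Lid angle, rad: 0 = shut flat on the rim, grows as it opens, 1.57 = upright, stop 1.9. Clear panel, yellow frame, 200 x 200 x 12 mm, 0.4 kg; stiff hinge (0.6 N m) stays where left; hinge axis lies in the underside. Shut, it reaches from y = +100 to -100 mm of the press, top at z = 82 mm. Can be pushed shut with a finger on its outer face near the free edge.
- lid_edge (a point): Middle of the lid's free edge, on its outer face (200 mm from the hinge axis along the lid, 12 mm out from the underside).
- cover (a joint): Dust cover travel, m: 0 = home over the button, grows as it slides toward the press's -x, stop at 0.070 = button fully bare. Sliding friction about 1.5 N; stays where left.
- cover_grip (a point): Top centre of the upright fin on the orange dust cover. Fin 12 mm along the press's x (the sliding direction), 36 mm along y, 24 mm high above the cover plate, whose top is 59 mm above the table. Plate 62 x 60 mm.
- start (a joint): Start button travel, m: 0 = up, 0.006 = fully down (about 5 N, spring return).
- start_top (a point): Top centre of the green round start button, 28 mm across, pressed straight down; 52 mm above the table, on the press's pod (x = 40, y = -142.5 mm), under the cover plate when the cover is home.
- mat: Dark green cutting mat, fixed, 360 x 400 x 4 mm; origin at centre of underside. The loose dies stand on it.
- tray: Grey open tray fixed on the mat, 120 x 120 mm outside, 25 mm high, walls 5 mm, floor 5 mm thick (inside 110 x 110 mm); origin at centre of underside.
- leftover: Steel punch die, upright cylinder 50 mm in diameter, 30 mm high, about 220 g, steel with a dark dot on top and a dark band; origin at the centre of its underside, z up. Left over from the last job: stands inside the press tray at the start.
- die40_a: Steel punch die, upright cylinder 40 mm in diameter, 30 mm high, about 150 g, steel with a dark dot on top and a dark band; origin at the centre of its underside, z up. On the mat. May be absent (None) in a given start.
- die40_b: Steel punch die, upright cylinder 40 mm in diameter, 30 mm high, about 150 g, steel with a dark dot on top and a dark band; origin at the centre of its underside, z up. On the mat. May be absent (None) in a given start.
- die40_c: Steel punch die, upright cylinder 40 mm in diameter, 30 mm high, about 150 g, steel with a dark dot on top and a dark band; origin at the centre of its underside, z up. On the mat. May be absent (None) in a given start.
- die40_d: Steel punch die, upright cylinder 40 mm in diameter, 30 mm high, about 150 g, steel with a dark dot on top and a dark band; origin at the centre of its underside, z up. On the mat. May be absent (None) in a given start.
- die32_a: Steel punch die, upright cylinder 32 mm in diameter, 30 mm high, about 100 g, steel with a dark dot on top and a dark band; origin at the centre of its underside, z up. On the mat. Wrong size for this job.
- die32_b: Steel punch die, upright cylinder 32 mm in diameter, 30 mm high, about 100 g, steel with a dark dot on top and a dark band; origin at the centre of its underside, z up. On the mat. Wrong size for this job.
- die50_a: Steel punch die, upright cylinder 50 mm in diameter, 30 mm high, about 220 g, steel with a dark dot on top and a dark band; origin at the centre of its underside, z up. On the mat. Wrong size for this job.
- die50_b: Steel punch die, upright cylinder 50 mm in diameter, 30 mm high, about 220 g, steel with a dark dot on top and a dark band; origin at the centre of its underside, z up. On the mat. Wrong size for this job.
- weight: Brass pattern weight with a knob, 44 mm across, 58 mm high, on the mat. Bystander: leave alone. Origin at the underside.
- tape: Orange tape-measure coil, 68 mm across, 22 mm high. Bystander: leave alone. Origin at the underside.
- pencil_cup: Black pencil cup, 70 mm across, 140 mm high with pencils. Bystander: leave alone. Origin at the underside.
- glue: Glue jar with red cap, 60 mm across, 120 mm high. Bystander: leave alone. Origin at the underside.
- shears: Shears, about 200 x 50 x 10 mm, lying flat. Bystander: leave alone. Origin at the underside.
Not all that is in view belongs to the job. What is shaped like the leftover but blue is not meant. There is more than one size of the tray; the one meant has the size given above.

How it is judged (in metres and radians):
On the way, in this order (a step that is already met when the one before it is completed fails the run):
1. leftover die in the grey tray, every 40 mm die standing in the press, no other die in it, lid still open (x of die40_a in the frame of press between -0.085 and 0.085 m and y of die40_a in the frame of press between -0.085 and 0.085 m and z of die40_a in the frame of press between 0.025 and 0.036 m and angle between each of die40_a, die40_b, die40_c, die40_d, leftover's own z axis and vertical below 0.15 rad and x of die40_b in the frame of press between -0.085 and 0.085 m and y of die40_b in the frame of press between -0.085 and 0.085 m and z of die40_b in the frame of press between 0.025 and 0.036 m and x of die40_c in the frame of press between -0.085 and 0.085 m and y of die40_c in the frame of press between -0.085 and 0.085 m and z of die40_c in the frame of press between 0.025 and 0.036 m and x of die40_d in the frame of press between -0.085 and 0.085 m and y of die40_d in the frame of press between -0.085 and 0.085 m and z of die40_d in the frame of press between 0.025 and 0.036 m and horizontal distance between each of die32_a, die32_b, die50_a, die50_b and press above 0.15 m and x of leftover in the frame of tray between -0.05 and 0.05 m and y of leftover in the frame of tray between -0.05 and 0.05 m and z of leftover in the frame of tray between 0.002 and 0.012 m and value of joint lid above 0.8 rad), for 0.2 s.
2. lid folded shut over the 40 mm dies (value of joint lid below 0.05 rad and x of die40_a in the frame of press between -0.085 and 0.085 m and y of die40_a in the frame of press between -0.085 and 0.085 m and z of die40_a in the frame of press between 0.025 and 0.036 m and angle between each of die40_a, die40_b, die40_c, die40_d's own z axis and vertical below 0.15 rad and x of die40_b in the frame of press between -0.085 and 0.085 m and y of die40_b in the frame of press between -0.085 and 0.085 m and z of die40_b in the frame of press between 0.025 and 0.036 m and x of die40_c in the frame of press between -0.085 and 0.085 m and y of die40_c in the frame of press between -0.085 and 0.085 m and z of die40_c in the frame of press between 0.025 and 0.036 m and x of die40_d in the frame of press between -0.085 and 0.085 m and y of die40_d in the frame of press between -0.085 and 0.085 m and z of die40_d in the frame of press between 0.025 and 0.036 m), for 0.2 s.
3. dust cover slid clear of the button (value of joint cover above 0.052 m and value of joint lid below 0.05 rad), for 0.1 s.
4. button pressed right down (value of joint start above 0.0045 m and value of joint lid below 0.05 rad), for 0.05 s.
5. cover slid home over the button (value of joint cover below 0.006 m and value of joint start below 0.001 m), for 0.2 s.
At the end, for the whole second after the job is handed in: 40 mm dies upright (0.15 rad) on the press floor, centres within 85 mm of its middle along each side; no 32 or 50 mm die within 150 mm of it; leftover die upright on the tray floor; lid under 0.05 rad, cover within 6 mm of home, button up (under 1 mm), dies at rest (20 mm/s) (all of step 2 and all of step 5 and horizontal distance between each of die32_a, die32_b, die50_a, die50_b and press above 0.15 m and x of leftover in the frame of tray between -0.05 and 0.05 m and y of leftover in the frame of tray between -0.05 and 0.05 m and z of leftover in the frame of tray between 0.002 and 0.012 m and angle between leftover's own z axis and vertical below 0.15 rad and linear speed of each of die40_a, die40_b, die40_c, die40_d, leftover below 0.02 m/s); the robot touches nothing.
It fails at once if the button is pressed while the lid is open (value of joint start above 0.003 m and value of joint lid above 0.15 rad).
It fails at once if a bystander is pushed more than 60 mm or knocked over (distance of any of weight, tape, pencil_cup, glue, shears from where it was at the start of the episode above 0.06 m or angle between any of weight, tape, pencil_cup, glue, shears's own z axis and vertical above 0.6 rad).
Of die40_a, die40_b, die40_c, die40_d only 2 to 4 are there at a start; the rules pass over those that are not, and their reading is None.
At some moment in a run one of die40_a, die40_b, die40_c, die40_d, leftover may be knocked a few centimetres aside while the robot is not near it.
It also fails if it takes over 210 s, if anything falls off the work surface, if the arm or the gripper's body presses on something with over 40 N, if the wrist force passes 120 N, or if a joint passes its speed limit or range.

## Working session

There is one attempt and no reset: what is moved stays moved. The work goes in short steps, Python scripts to look and compute and a tool call to move; the robot and the scene stay as the last step left them, time stands still between calls to the robot, and variables do not carry over. Pictures are saved under pics/ and viewed, at most 14 in all, crops included, and the job is handed in when it is done.

Besides the shell and the picture viewer there is one more tool, called after ">>>" as a command line: name --argument value ..., lists and objects as JSON in quotes. apply_moves: Moves the arm, as the interface text tells. Its arguments: {"type":"object","properties":{"increments":{"type":"array"},"jaw":{"type":"number"},"force":{"type":"number"}},"required":["increments"]}

```bash
ls; mkdir -p pics
cat > h.py <<'E'
import numpy as np, cv2
from cell import ctrl, viewer
def cap(n):
    m=viewer.camera_model(n); p,d=viewer.capture(n); return p,d,m
def K(m): return 210/np.tan(np.radians(m["fov_y"])/2)
def unproj(u,v,d,m):
    f=K(m); c=np.array([(u-m["cx"])*d/f,(v-m["cy"])*d/f,d]); return np.array(m["R"]).T@(c-np.array(m["t"]))
def world(d,m):
    f=K(m); v,u=np.mgrid[0:d.shape[0],0:d.shape[1]]
    c=np.stack([(u-m["cx"])*d/f,(v-m["cy"])*d/f,d],-1); return (c-np.array(m["t"]))@np.array(m["R"])
def ray(u,v,z,m):
    R=np.array(m["R"]);t=np.array(m["t"]);f=K(m);o=-R.T@t
    r=R.T@np.array([(u-m["cx"])/f,(v-m["cy"])/f,1]); return o+r*(z-o[2])/r[2]
def proj(X,m):
    c=np.array(m["R"])@X+np.array(m["t"]); return c[:2]/c[2]*K(m)+[m["cx"],m["cy"]]
E
python3 - <<'E'
from h import *
s=ctrl.observe(); print({k:np.round(v,3) for k,v in s.items()})
for n in("top","side"):
    p,d,m=cap(n); cv2.imwrite(f"pics/{n}0.png",p); np.savez(f"{n}0.npz",p=p,d=d,**m); print(n,m,(d>0).mean())
E
```

```text
pics
{'time': np.float64(0.0), 'joint_positions': array([ 1.234,  0.301,  1.522, -0.   ,  1.321, -0.067]), 'joint_velocities': array([ 0.   ,  0.   ,  0.   ,  0.003, -0.001,  0.002]), 'tau': array([ 0.0000e+00, -5.3182e+01, -3.5274e+01,  7.1000e-02,  2.4000e-02,
       -0.0000e+00]), 'eef_pos': array([146.59 , 530.074, 404.051]), 'tool_rot': array([-0.   ,  0.134,  0.991, -0.001]), 'wrist_force': array([-1.564, -0.208, -0.043]), 'ft_torque': array([-0.023, -0.045,  0.006]), 'gripper_force': np.float64(0.0), 'opening': np.float64(94.01)}
top {'fov_y': 49.70560358434768, 'cx': 276.04012421749286, 'cy': 208.63272528758583, 'R': array([[ 0.01179343, -0.99984512,  0.0130634 ],
       [-0.99767824, -0.01264221, -0.06692011],
       [ 0.06707489, -0.01224385, -0.99767282]]), 't': array([ -42.46337113,  603.15646808, 1454.91351524])} 0.9958205782312926
side {'fov_y': 53.80565859180147, 'cx': 278.53237170735184, 'cy': 202.42101675644187, 'R': array([[ 0.99978912,  0.00873587,  0.01858513],
       [ 0.0186203 , -0.76730435, -0.64101273],
       [ 0.00866065,  0.64122361, -0.7673052 ]]), 't': array([-586.35399823,    8.66859638, 1276.71967452])} 0.9959651360544217
```

View pics/top0.png

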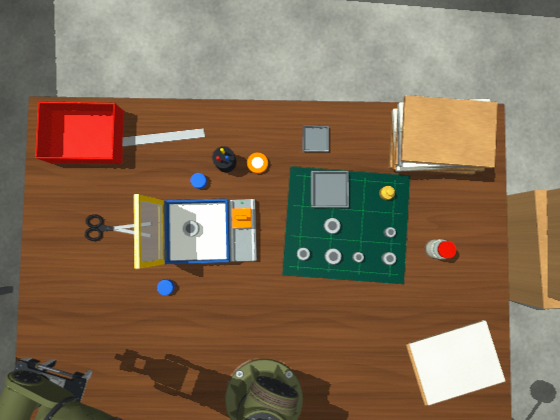

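View pics/side0.png

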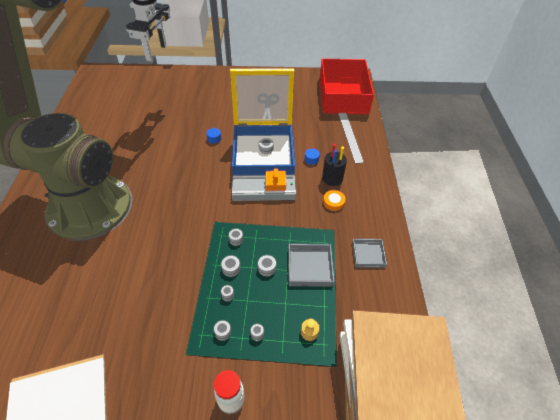

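The top view shows six steel dies on the mat at (303,254), (333,226), (333,257), (358,257), (390,232) and (389,258). The leftover is in the press at (192,228). The tray is at (330,189), with a smaller decoy tray at (316,139), and the blue decoys are at (198,181) and (165,288). The press's +y points image-left, and the cover is at (241,215).

```bash
cat > meas.py <<'E'
from h import *
def dies(n,p,d,m):
    W=world(d,m); z=W[...,2]
    for lo,hi,reg in((26,42,"mat"),(52,68,"press")):
        k=((z>lo)&(z<hi)).astype(np.uint8)
        nn,l,st,ce=cv2.connectedComponentsWithStats(k)
        for i in range(1,nn):
            q=W[l==i]
            if st[i,4]<40 or st[i,4]>900: continue
            zt=np.median(q[:,2]); c=(l==i).astype(np.uint8); cn,_=cv2.findContours(c,0,1)
            (u,v),r=cv2.minEnclosingCircle(cn[0]); X=ray(u,v,zt,m)
            print(n,reg,"px",np.round(ce[i]),"z",round(zt,1),"xy",np.round(X[:2],1),"mean",np.round(q[:,:2].mean(0),1),"dia_enc",round(2*(r+.5)*np.median(d[l==i])/K(m),1),"dia_area",round(2*np.sqrt(st[i,4]/np.pi)*np.median(d[l==i])/K(m),1),"bgr",p[l==i].mean(0).round())
if __name__=="__main__":
    for n in("top","side"):
        a=np.load(n+"0.npz"); dies(n,a["p"],a["d"],a)
E
python3 meas.py
python3 - <<'E'
from h import *
a=np.load("top0.npz"); W=world(a["d"],a); p=a["p"]; z=W[...,2]
hsv=cv2.cvtColor(p,cv2.COLOR_BGR2HSV)
def rect(k,name,zz=None):
    k=cv2.morphologyEx(k.astype(np.uint8),cv2.MORPH_OPEN,np.ones((2,2)))
    n,l,st,ce=cv2.connectedComponentsWithStats(k); i=1+np.argmax(st[1:,4]); q=W[l==i]
    r=cv2.minAreaRect(q[:,:2].astype(np.float32)); print(name,np.round(r[0],1),np.round(r[1],1),round(r[2],2),"z",np.round(np.percentile(q[:,2],[5,50,95]),1),"bbox",st[i])
y,x=W[...,1],W[...,0]
box=np.zeros(z.shape,bool); box[185:275,120:262]=1
rect(box&(z>60)&(z<80)&(hsv[...,0]>100)&(hsv[...,0]<130)&(hsv[...,1]>100),"rim")
rect(box&(z>22)&(z<36)&(hsv[...,1]<40)&(hsv[...,2]>100),"floor/pod")
fl=box.copy(); fl[:,232:]=0; rect(fl&(z>22)&(z<38)&(hsv[...,1]<40),"floor")
pod=box.copy(); pod[:,:230]=0; rect(pod&(z>15)&(z<45),"pod")
rect(pod&(hsv[...,0]<20)&(hsv[...,1]>150)&(z>50)&(z<70),"cover plate"); rect(pod&(hsv[...,0]<20)&(hsv[...,1]>150)&(z>74),"fin")
lid=np.zeros(z.shape,bool); lid[185:275,125:170]=1
rect(lid&(hsv[...,0]>20)&(hsv[...,0]<35)&(hsv[...,1]>100),"lid"); q=W[lid&(hsv[...,0]>20)&(hsv[...,0]<35)&(hsv[...,1]>100)]; print(np.round(np.percentile(q,[1,99],axis=0),1))
t=np.zeros(z.shape,bool); t[160:215,300:360]=1; rect(t&(z>18),"tray")
mt=(hsv[...,0]>60)&(hsv[...,0]<95)&(hsv[...,1]>120)&(z<12); rect(mt,"mat")
w=np.zeros(z.shape,bool);w[178:205,375:400]=1; rect(w&(z>20),"weight")
E
```

```text
top mat px [ 61. 121.] z 34.1 xy [842.  608.4] mean [879.3 666.8] dia_enc 274.3 dia_area 54.2 bgr [  8.  13. 118.]
top mat px [120. 121.] z 34.2 xy [881.8 477.4] mean [881.3 475.6] dia_enc 94.3 dia_area 25.7 bgr [ 11.  17. 123.]
top mat px [393. 150.] z 34.6 xy [ 809.1 -415.9] mean [ 797.9 -415.1] dia_enc 147.1 dia_area 29.9 bgr [ 78. 121. 158.]
top mat px [119. 150.] z 32.0 xy [788.5 479.7] mean [787.8 476.1] dia_enc 85.3 dia_area 24.3 bgr [  9.  14. 123.]
top mat px [198. 180.] z 29.9 xy [693.1 218.3] mean [693.5 218.5] dia_enc 52.6 dia_area 45.4 bgr [236. 127.  53.]
top mat px [387. 192.] z 35.7 xy [ 661.5 -395.4] mean [ 660.4 -394.3] dia_enc 47.5 dia_area 36.7 bgr [ 61. 183. 214.]
top mat px [332. 225.] z 33.6 xy [ 551.9 -217.2] mean [ 552.  -216.6] dia_enc 52.8 dia_area 49.5 bgr [168. 169. 159.]
top mat px [390. 232.] z 33.3 xy [ 533.  -404.2] mean [ 533.3 -404.8] dia_enc 35.6 dia_area 32.3 bgr [157. 159. 149.]
top mat px [303. 253.] z 33.5 xy [ 460.8 -123.9] mean [ 460.3 -124.1] dia_enc 42.5 dia_area 39.5 bgr [167. 169. 159.]
top mat px [333. 256.] z 33.7 xy [ 453.5 -220. ] mea
[... 5314 characters left out ...]
.9 35.9] bbox [ 171  204   56   57 2831]
pod [530.4  46.6] [202.3 126.3] 1.01 z [ 1.9 29.7 36.9] bbox [ 231  200   27   63 1233]
cover plate [560.1  39. ] [140.4  71.5] 72.27 z [44.5 58.7 76.4] bbox [233 209  19  20 292]
fin [568.1  62.2] [ 8.6 12.4] 2.14 z [56.7 77.5 85. ] bbox [243 217   5   4  13]
lid [459.3 193.7] [375.2 230.7] 72.65 z [  0.6 168.1 261.3] bbox [139 195  27  74 562]
[[417.7 312.1  -4.9]
 [622.1 431.6 271.6]]
tray [ 669.3 -254. ] [ 45.6 120.4] 89.65 z [-0.3 10.9 32. ] bbox [336 172  14  37 103]
mat [ 554.  -245.9] [450.5 358.5] 86.33 z [-1.7  3.8  9.4] bbox [  284   168   127   117 10306]
weight [ 659.5 -403. ] [38.  51.5] 2.93 z [ 4.9 36.3 63.6] bbox [382 187  14  13 152]
```

Depth from both views gives these positions:
- **40 mm dies:** only two, at about (462,-125) and (451,-401).
- **32 mm dies:** (453,-302) and (535,-405).
- **50 mm dies:** (553,-217) and (455,-220).
- **Leftover:** in the press at about (539,233). The blue decoys and the blank small tray are excluded.

Next I turn the tool so it closes along world x, which makes the tool axes (+Y, +X, down).

>>> apply_moves --increments '[[[0,0,-12,10.6],[0,0,-12,10.6],[0,0,-12,10.6],[0,0,-12,10.6],[0,0,-12,10.6],[0,0,-12,10.6],[0,0,0,10.6],[0,0,0,0.3],[0,0,0,0]]]' --jaw 0.5 --force 25

```text
time: 1.23
eef_pos: [146.6, 530.1, 476.3]
tool_rot: [0.0, 0.705, 0.709, -0.0]
wrist_force: [-0.7, -0.4, -0.7]
opening: 70.5
gripper_force: 0.0
```

>>> apply_moves --increments '[[[-55,30,0,0],[-55,30,0,0],[-55,30,0,0],[-55,40,0,0],[-50,50,0,0],[-30,50,0,0],[0,50,0,0],[0,50,0,0],[0,40,0,0],[0,0,0,0]]]'

```text
time: 2.48
eef_pos: [509.4, 240.6, 475.2]
tool_rot: [-0.0, 0.706, 0.708, -0.001]
wrist_force: [-0.6, 0.2, 0.2]
opening: 70.5
gripper_force: 0.0
```

Run:
```python
from h import *
s=ctrl.observe(); print({k:np.round(s[k],3) for k in("time","eef_pos","tool_rot","joint_positions")})
p,d,m=cap("wrist"); cv2.imwrite("pics/w1.png",p); np.savez("w1.npz",p=p,d=d,**m); print(m)
```

```text
{'time': np.float64(2.475), 'eef_pos': array([509.376, 240.646, 475.156]), 'tool_rot': array([-0.   ,  0.706,  0.708, -0.001]), 'joint_positions': array([ 0.376,  0.288,  1.374, -0.   ,  1.482,  0.374])}
{'fov_y': 62.78191724267516, 'cx': 276.53405296177885, 'cy': 212.09391247828378, 'R': array([[ 9.99996568e-01,  2.14602776e-03, -1.50285899e-03],
       [ 2.44171766e-03, -9.71343896e-01,  2.37665887e-01],
       [-9.49755320e-04, -2.37668741e-01, -9.71345802e-01]]), 't': array([-509.69582522,  190.50296432,  516.65799322])}
```

View pics/w1.png

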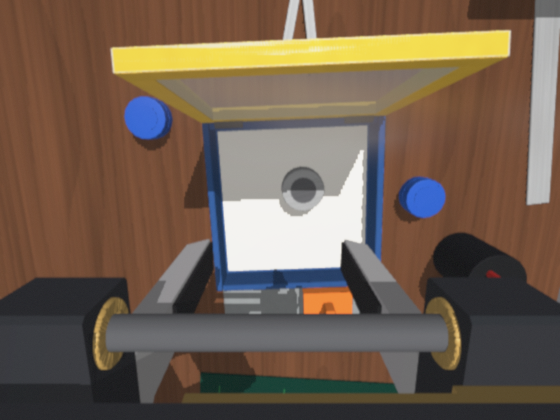

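The wrist view shows the leftover at (302,189), the press rim corners around (205,122) to (384,118), the lid edge along row ~55 and the cover at (328,300). I'll refine the poses from this.

Run:
```python
from h import *
a=np.load("w1.npz"); p=a["p"]; W=world(a["d"],a); z=W[...,2]
hsv=cv2.cvtColor(p,cv2.COLOR_BGR2HSV)
from numpy import median as med
# die
k=np.zeros(z.shape,np.uint8); k[150:230,260:350]=1; k=k*((z>52)&(z<68)).astype(np.uint8)
n,l,st,ce=cv2.connectedComponentsWithStats(k); i=1+np.argmax(st[1:,4]); cn,_=cv2.findContours((l==i).astype(np.uint8),0,1)
zt=med(W[l==i][:,2]); (u,v),r=cv2.minEnclosingCircle(cn[0]); print("die",u,v,r,zt,ray(u,v,zt,a),W[l==i].mean(0))
# rim: blue, z 64..76
k=((z>65)&(z<76)&(hsv[...,0]>100)&(hsv[...,0]<130)&(hsv[...,1]>120)).astype(np.uint8); k[:, :190]=0;k[:,400:]=0
q=W[k>0]; print("rim z",med(q[:,2]),len(q)); 
L=q[(q[:,0]<med(q[:,0]))]
rr=cv2.minAreaRect(q[:,:2].astype(np.float32)); print("rim",rr)
# inner floor left/right edges by row, floor z~30
f=(abs(z-30)<6)
f[:, :200]=0; f[:,390:]=0
xs=[];xl=[];
for v in range(140,265,4):
    u=np.where(f[v])[0]; 
    if len(u)>30: A=W[v,u[0]];B=W[v,u[-1]]; xs.append((A[0],A[1],B[0],B[1]))
xs=np.array(xs); print(np.round(xs[::4],1)); print(np.polyfit(xs[:,1],xs[:,0],1),np.polyfit(xs[:,3],xs[:,2],1))
ys=[]
R=(k>0)
for u in range(235,360,5):
    vv=np.where(R[:,u])[0]
    b=vv[vv>240]; t=vv[vv<150]
    if len(b)>2 and len(t)>2: ys.append((W[b[-1],u,0],W[b[-1],u,1],W[t[0],u,0],W[t[0],u,1]))
ys=np.array(ys); print(np.round(ys[::4],1)); print(np.polyfit(ys[:,0],ys[:,1],1))
# lid
k=(hsv[...,0]>20)&(hsv[...,0]<35)&(hsv[...,1]>150)&(z>100); k[110:]=0; q=W[k]; print("lid",np.percentile(q,[0.5,2,50,98,99.5],axis=0).round(1)); e=q[q[:,2]>np.percentile(q[:,2],70)]; print(e.mean(0))
k=(hsv[...,0]<20)&(hsv[...,1]>180)&(z>50)&(z<66);k[:285]=0;k[320:]=0;k[:,:295]=0;k[:,360:]=0; q=W[k]; print("cover",np.percentile(q,[1,50,99],axis=0).round(1))
a=np.load("top0.npz"); p=a["p"]; W=world(a["d"],a); z=W[...,2]
s=np.zeros(z.shape,bool); s[165:212,305:355]=1
for zl,zh,n in((18,33,"walls"),(6.5,13,"floor")):
    q=W[s&(z>zl)&(z<zh)]; print(n,cv2.minAreaRect(q[:,:2].astype(np.float32)),q.mean(0).round(1))
```

```text
die 302.5 189.5 21.50591278076172 61.01396750996055 [539.45260271 239.44070108  61.01396751] [539.52754562 239.32207176  60.89963065]
rim z 70.49013182553347 2512
rim ((531.0916748046875, 215.80148315429688), (198.61517333984375, 190.92086791992188), 2.1505696773529053)
[[436.  294.6 619.7 295.1]
 [436.9 275.6 621.  276.1]
 [437.4 256.2 622.1 256.9]
 [438.5 235.8 622.4 237. ]
 [438.9 215.  623.9 215.5]
 [439.9 194.9 624.5 195.3]
 [441.3 172.7 625.  175. ]
 [442.1 151.4 592.2 151.9]]
[-4.23406848e-02  4.48357957e+02] [1.25896881e-01 5.90726852e+02]
[]Traceback (most recent call last):
  File "<stdin>", line 28, in <module>
IndexError: too many indices for array: array is 1-dimensional, but 2 were indexed
```

Run:
```python
import cv2,numpy as np
a=cv2.imread("pics/top0.png")[160:270,225:410]; b=cv2.imread("pics/w1.png")[110:320,200:400]
a=cv2.resize(a,None,fx=3,fy=3,interpolation=2); b=cv2.resize(b,(236,330-82))
c=np.zeros((330,800,3),np.uint8); c[:,:555]=a; c[:248,560:796]=b; cv2.imwrite("pics/c1.png",c)
```

```text
(no output)
```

View pics/c1.png

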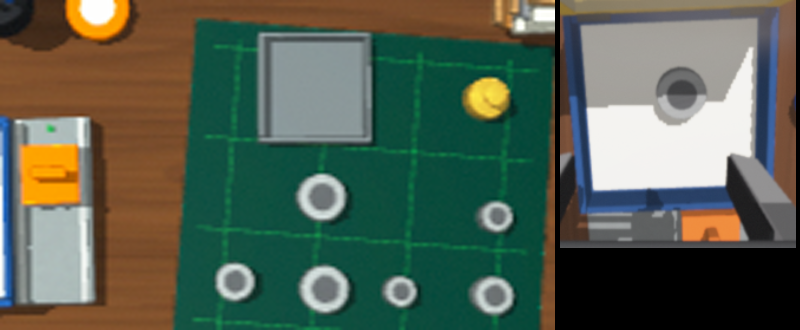

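The crop confirms the picks. The middle-sized dies are the leftmost and the lower right on the mat, the 120 mm tray is top left, and the cover sits at the press's +x end (home). I'll re-measure the leftover from closer, since the cameras disagree by about 6 mm in y.

>>> apply_moves --increments '[[[0,10,50,0],[0,10,50,0],[0,10,40,0],[0,0,0,0],[0,0,0,0]]]'

```text
time: 3.15
eef_pos: [537.1, 241.3, 338.9]
tool_rot: [0.0, 0.706, 0.708, 0.001]
wrist_force: [0.7, 0.2, 0.0]
opening: 70.6
gripper_force: 0.0
```

```bash
cat > near.py <<'E'
from h import *
import sys
def near(x,y,zt,R=60,n="wrist"):
    s=ctrl.observe(); p,d,m=cap(n); W=world(d,m); z=W[...,2]
    k=((abs(z-zt)<9)&(np.hypot(W[...,0]-x,W[...,1]-y)<R)).astype(np.uint8)
    nn,l,st,ce=cv2.connectedComponentsWithStats(k)
    for i in range(1,nn):
        if st[i,4]<150: continue
        cn,_=cv2.findContours((l==i).astype(np.uint8),0,1); q=W[l==i]; zz=np.median(q[:,2])
        (u,v),r=cv2.minEnclosingCircle(cn[0]); X=ray(u,v,zz,m)
        print(n,"px",round(u),round(v),"xy",X[:2].round(1),"z",zz.round(1),"dia",round(2*r*np.median(d[l==i])/K(m),1),"rel tcp",(X[:2]-s["eef_pos"][:2]).round(1))
    return p,d,m
if __name__=="__main__":
    print(ctrl.observe()["eef_pos"].round(1)); p,d,m=near(*map(float,sys.argv[1:4])); np.savez("last.npz",p=p,d=d,**m); cv2.imwrite("last.png",p)
E
python3 near.py 539 236 60
python3 - <<'E'
from h import *
for n in ("top0","w1"):
    a=np.load(n+".npz"); p=a["p"]; W=world(a["d"],a); z=W[...,2]; hsv=cv2.cvtColor(p,cv2.COLOR_BGR2HSV)
    reg=(W[...,0]>425)&(W[...,0]<640)&(W[...,1]>110)&(W[...,1]<325)
    floor=reg&(hsv[...,1]<60)&(abs(z-30)<5)
    q=W[floor]; print(n,"floor",np.percentile(q,[1,50,99],axis=0).round(1))
    b=reg&(abs(z-70)<5)&(hsv[...,1]>120); q=W[b]
    for x0 in(480,530,580):
        g=q[abs(q[:,0]-x0)<12]; lo=g[g[:,1]<200,1]; hi=g[g[:,1]>230,1]
        print(x0,[(h.min().round(1),h.max().round(1)) for h in(lo,hi) if len(h)])
    k=(hsv[...,0]>20)&(hsv[...,0]<35)&(hsv[...,1]>150)&(z>100)&(W[...,1]<480)&(W[...,1]>280)&(W[...,0]<660); q=W[k]
    print("lid",np.percentile(q,[1,50,99],axis=0).round(1)); e=q[q[:,2]>np.percentile(q[:,2],98)]; print(e.mean(0))
    k=(hsv[...,0]<20)&(hsv[...,1]>180)&(z>50)&(z<66)&(W[...,1]<115)&(W[...,1]>20); q=W[k]; print("cover",np.percentile(q,[2,50,98],axis=0).round(1))
    t=(hsv[...,1]<60)&(abs(W[...,0]-670)<75)&(abs(W[...,1]+208)<75)&(z>-3)&(z<34)
    if t.sum()>100:
        k=cv2.morphologyEx(t.astype(np.uint8),2,np.ones((3,3))); c=max(cv2.findContours(k,0,1)[0],key=cv2.contourArea); r=cv2.minAreaRect(c); print("tray",r,ray(*r[0],20,a), "sz",np.array(r[1])*1430/K(a))
E
```

```text
[537.1 241.3 338.9]
wrist px 278 220 xy [539.7 240.3] z 60.9 dia 49.3 rel tcp [ 2.5 -1. ]
top0 floor [[438.2 112.   25.2]
 [524.9 208.9  29.8]
 [618.1 305.3  34.7]]
480 [(np.float64(113.8), np.float64(120.8)), (np.float64(303.0), np.float64(310.7))]
530 [(np.float64(115.0), np.float64(121.6)), (np.float64(308.0), np.float64(317.3))]
580 [(np.float64(118.6), np.float64(122.7)), (np.float64(309.9), np.float64(319.2))]
lid [[424.6 315.  103.6]
 [515.4 332.4 238.8]
 [622.2 343.6 270.8]]
[508.41127525 334.24085163 270.98407615]
cover [[541.7  47.2  52.2]
 [567.3  74.3  58.7]
 [598.9 101.8  64.3]]
tray ((329.5, 189.0), (36.0, 37.0), 90.0) [ 670.21315914 -209.13355561   20.        ] sz [113.54616811 116.70022834]
w1 floor [[441.5 130.   29.4]
 [523.9 226.1  31.4]
 [619.6 310.   33.3]]
480 [(np.float64(118.9), np.float64(125.6))]
530 [(np.float64(120.5), np.float64(127.2))]
580 [(np.float64(122.8), np.float64(129.4))]
lid [[429.2 320.9 150. ]
 [530.5 343.  268.5]
 [622.6 353.7 270.8]]
[528.12314566 336.80999562 306.08104203]
cover [[544.7  81.3  51.1]
 [572.2  98.   59.9]
 [602.1 108.6  61.7]]
```

The wrist camera reads about 6 mm more in y than the fixed cameras, for the rim as well as the die. I'll check each camera against the gripper's own known position.

Run:
```python
from h import *
s=ctrl.observe(); e=s["eef_pos"]; print(e.round(1))
for n in("wrist","side","top"):
    p,d,m=cap(n); W=world(d,m)-e; cv2.imwrite(f"last_{n}.png",p)
    for lo,hi in((-201,-185),(-185,-165),(-165,-140)):
        for sg in(-1,1):
            k=(W[...,2]>lo)&(W[...,2]<hi)&(sg*W[...,0]>25)&(sg*W[...,0]<70)&(abs(W[...,1])<30)&(d>0)
            q=W[k]
            if len(q)>10: print(n,lo,sg,len(q),np.percentile(q,[3,50,97],axis=0).round(1).tolist())
```

```text
[537.2 241.3 339.2]
wrist -201 -1 310 [[-44.4, -7.0, -197.9], [-34.4, 7.7, -190.5], [-33.9, 9.8, -185.3]]
wrist -201 1 305 [[36.3, -6.7, -197.5], [36.7, 8.0, -190.4], [46.5, 9.9, -185.4]]
wrist -185 -1 679 [[-45.3, -6.8, -184.3], [-35.6, 8.6, -174.0], [-34.0, 9.8, -165.4]]
wrist -185 1 673 [[36.2, -6.6, -184.1], [37.8, 8.5, -174.1], [47.5, 9.9, -165.4]]
wrist -165 -1 1267 [[-45.5, -6.0, -164.1], [-35.8, 9.0, -151.4], [-34.0, 9.9, -140.6]]
wrist -165 1 1261 [[36.1, -6.0, -164.1], [37.9, 9.1, -151.5], [47.6, 10.0, -140.9]]
side -201 -1 13 [[-43.1, -13.7, -199.1], [-36.5, -8.3, -192.0], [-33.7, 0.8, -186.6]]
side -185 -1 25 [[-45.8, -13.1, -184.4], [-39.6, -9.4, -177.4], [-33.9, 5.6, -165.7]]
side -185 1 17 [[39.3, -14.2, -182.4], [42.6, -10.8, -174.5], [48.7, -8.3, -166.4]]
side -165 -1 25 [[-45.1, -13.9, -163.7], [-39.2, -10.7, -152.8], [-35.4, -5.8, -142.7]]
side -165 1 27 [[38.9, -13.9, -164.7], [42.3, -9.7, -152.3], [48.5, -7.0, -140.8]]
```

Both cameras are biased, by about ±2 mm in opposite directions. Combined, that puts the leftover at about (538.7, 238) and the press at about (530.5, 218) with a yaw of about 0.043 rad. Now the grasp.

>>> apply_moves --increments '[[[-3,1.5,20,0],[0,0,30,0],[0,0,30,0],[0,0,20,0],[0,0,5,0],[0,0,0,0]]]'

```text
time: 4.1
eef_pos: [539.2, 238.1, 232.5]
tool_rot: [0.0, 0.707, 0.707, 0.0]
wrist_force: [0.9, 0.4, 0.3]
opening: 70.5
gripper_force: 0.0
```

>>> apply_moves --increments '[[[0,0,0,0],[0,0,0,0],[0,0,0,0],[0,0,0,0]]]' --jaw -1 --force 30

```text
time: 4.6
eef_pos: [539.1, 238.1, 232.2]
tool_rot: [0.0, 0.707, 0.707, 0.0]
wrist_force: [-0.8, -0.7, 6.3]
opening: 49.2
gripper_force: 30.0
```

>>> apply_moves --increments '[[[0,0,-40,0],[0,0,-40,0],[0,0,-30,0],[-44,13,0,0],[-44,13,0,0],[-44,13,0,0],[-44,13,0,0],[-44,13,0,0],[-44,13,0,0],[-44,13,0,0],[-44,13,0,0],[-44,13,0,0]]]'

```text
time: 6.1
eef_pos: [656.5, -159.4, 341.1]
tool_rot: [-0.0, 0.707, 0.707, -0.0]
wrist_force: [-0.5, -0.0, -2.4]
opening: 49.5
gripper_force: 30.0
```

>>> apply_moves --increments '[[[-20,7,0,0],[0,0,0,0],[0,0,0,0]]]'

```text
time: 6.48
eef_pos: [663.3, -177.2, 341.2]
tool_rot: [-0.0, 0.707, 0.708, -0.0]
wrist_force: [0.4, 0.8, -1.9]
opening: 49.1
gripper_force: 30.0
```

Run:
```python
from h import *
s=ctrl.observe(); e=s["eef_pos"]; print(e.round(1),s["opening"])
p,d,m=cap("wrist"); cv2.imwrite("pics/w2.png",p); W=world(d,m); z=W[...,2]
hsv=cv2.cvtColor(p,cv2.COLOR_BGR2HSV)
k=(abs(z-25.5)<5)&(hsv[...,1]<60)&(abs(W[...,0]-670)<80)&(abs(W[...,1]+206)<80); q=W[k]
print(len(q),np.percentile(q,[1,50,99],axis=0).round(1), cv2.minAreaRect(q[:,:2].astype(np.float32)))
k=(z>-2)&(z<15)&(hsv[...,1]<60)&(abs(W[...,0]-670)<80)&(abs(W[...,1]+206)<80); q=W[k]; print("fl",len(q),np.percentile(q,[1,50,99],axis=0).round(1))
```

```text
[ 663.3 -177.2  341.2] 49.05966342866231
1933 [[ 614.7 -264.2   21. ]
 [ 681.9 -156.8   29.2]
 [ 734.  -145.8   30.4]] ((674.6570434570312, -205.63174438476562), (120.4103775024414, 119.58537292480469), 0.5133148431777954)
fl 5944 [[ 610.6 -218.     4.1]
 [ 684.7 -174.2    9.8]
 [ 742.6 -145.8   13.7]]
```

View pics/w2.png

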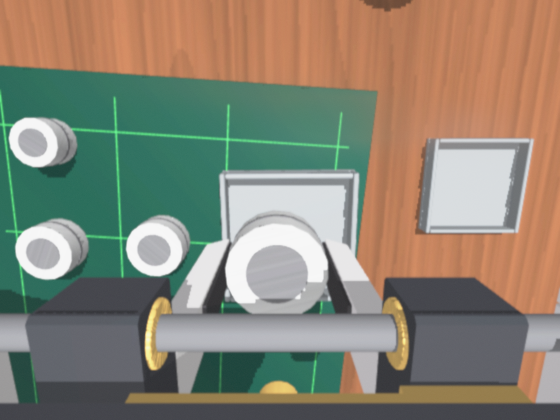

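The die is held over the target tray at (288,230), with the small decoy tray well right at (477,187). The tray centre corrects to about (673, -207).

>>> apply_moves --increments '[[[-15,5,0,0],[-15,5,0,0],[0,0,40,0],[0,0,40,0],[0,0,30,0],[0,0,12,0],[0,0,3,0],[0,0,0,0],[0,0,0,0]]]'

```text
time: 7.65
eef_pos: [673.6, -208.0, 218.0]
tool_rot: [0.001, 0.707, 0.707, 0.0]
wrist_force: [0.3, -0.0, -1.1]
opening: 49.6
gripper_force: 30.0
```

>>> apply_moves --increments '[[[0,0,3,0],[0,0,2,0],[0,0,0,0],[0,0,0,0]]]'

```text
time: 8.15
eef_pos: [673.4, -207.9, 211.7]
tool_rot: [-0.0, 0.707, 0.707, 0.0]
wrist_force: [-0.1, 0.4, -1.6]
opening: 49.7
gripper_force: 30.0
```

>>> apply_moves --increments '[[[0,0,1,0],[0,0,0,0]]]'

```text
time: 8.4
eef_pos: [673.4, -207.9, 211.3]
tool_rot: [0.0, 0.707, 0.707, 0.0]
wrist_force: [-4.4, 0.7, 5.2]
opening: 49.4
gripper_force: 30.0
```

>>> apply_moves --increments '[[[0,0,0,0],[0,0,0,0],[0,0,-20,0],[0,0,-50,0],[0,0,-50,0],[0,0,-20,0],[0,0,0,0]]]' --jaw 0.4

```text
time: 9.28
eef_pos: [673.3, -207.8, 352.1]
tool_rot: [0.001, 0.707, 0.707, 0.001]
wrist_force: [0.2, 0.0, 0.1]
opening: 65.4
gripper_force: 0.0
```

>>> apply_moves --increments '[[[13,-35,0,0],[13,-35,0,0],[15,-35,0,0],[15,-35,0,0],[15,-35,0,0],[15,-35,10,0],[0,0,10,0],[0,0,0,0],[0,0,0,0]]]'

```text
time: 10.4
eef_pos: [463.9, -122.3, 330.3]
tool_rot: [-0.0, 0.707, 0.707, -0.0]
wrist_force: [-0.6, -0.7, 0.1]
opening: 65.6
gripper_force: 0.0
```

```bash
python3 near.py 462 -122 34
python3 - <<'E'
from h import *
from near import near
near(672,-208,39,40,"top"); near(451,-400,34,40,"top"); near(462,-122,34,40,"top");
E
```

```text
[ 463.9 -122.3  330.3]
wrist px 276 210 xy [ 463.6 -119.1] z 34.9 dia 39.7 rel tcp [-0.3  3.2]
top px 331 188 xy [ 670.6 -210.3] z 39.1 dia 49.6 rel tcp [206.7 -88. ]
```

>>> apply_moves --increments '[[[1,-1,40,0],[0,0,40,0],[0,0,25,0],[0,0,15,0],[0,0,3,0],[0,0,0,0],[0,0,0,0]]]'

```text
time: 11.48
eef_pos: [462.5, -121.1, 208.5]
tool_rot: [0.001, 0.707, 0.707, 0.0]
wrist_force: [0.5, -0.4, -0.1]
opening: 65.6
gripper_force: 0.0
```

>>> apply_moves --increments '[[[0,0,0,0],[0,0,0,0],[0,0,0,0],[0,0,0,0],[0,0,0,0]]]' --jaw -1

```text
time: 12.1
eef_pos: [462.3, -121.0, 207.8]
tool_rot: [0.0, 0.707, 0.707, 0.0]
wrist_force: [-1.0, -0.2, 3.4]
opening: 39.4
gripper_force: 30.0
```

>>> apply_moves --increments '[[[0,0,-40,0],[0,0,-40,0],[0,0,-40,0],[42,4,0,0],[42,4,0,0],[42,4,0,0],[42,4,0,0],[42,4,0,0],[42,4,0,0],[42,4,0,0],[42,0,0,0],[0,0,0,0]]]'

```text
time: 13.6
eef_pos: [489.7, 217.1, 327.2]
tool_rot: [-0.0, 0.706, 0.708, -0.0]
wrist_force: [0.1, -0.7, -0.9]
opening: 39.4
gripper_force: 30.0
```

>>> apply_moves --increments '[[[0,0,40,0],[0,0,30,0],[0,0,15,0],[0,0,5,0],[0,0,0,0],[0,0,0,0]]]'

```text
time: 14.35
eef_pos: [490.3, 215.0, 238.6]
tool_rot: [0.0, 0.707, 0.707, 0.001]
wrist_force: [0.1, -0.1, -1.0]
opening: 39.7
gripper_force: 30.0
```

>>> apply_moves --increments '[[[0,0,3,0],[0,0,1,0],[0,0,0,0],[0,0,0,0]]]'

```text
time: 14.85
eef_pos: [490.1, 215.0, 233.8]
tool_rot: [0.0, 0.707, 0.707, 0.0]
wrist_force: [0.1, -0.0, 2.2]
opening: 39.3
gripper_force: 30.0
```

>>> apply_moves --increments '[[[0,0,0,0],[0,0,0,0],[0,0,-15,0],[0,0,-50,0],[0,0,-40,0],[-55,-3,0,0],[-55,-3,0,0],[-55,-3,0,0],[-55,-3,0,0],[-55,-3,0,0],[-55,-3,0,0],[-55,-3,0,0]]]' --jaw 0.25

```text
time: 16.35
eef_pos: [468.9, -171.8, 339.9]
tool_rot: [0.001, 0.707, 0.707, 0.0]
wrist_force: [-0.3, 0.1, 0.2]
opening: 58.6
gripper_force: 0.0
```

>>> apply_moves --increments '[[[-55,-3,0,0],[-55,-3,0,0],[-55,-3,0,0],[-55,-4,0,0],[0,-5,5,0],[0,0,5,0],[0,0,0,0],[0,0,0,0]]]' --jaw 0.4

```text
time: 17.35
eef_pos: [451.9, -389.2, 329.2]
tool_rot: [0.0, 0.706, 0.708, 0.0]
wrist_force: [0.3, 0.2, 0.3]
opening: 65.9
gripper_force: 0.0
```

```bash
python3 near.py 451 -399 34
python3 - <<'E'
from h import *
import meas
for n in("top","side"):
    p,d,m=cap(n); cv2.imwrite(f"last_{n}.png",p); meas.dies(n,p,d,m)
E
```

```text
[ 451.9 -389.2  329.2]
wrist px 276 223 xy [ 451.9 -397.3] z 34.9 dia 39.7 rel tcp [-0.  -8.1]
top mat px [ 49. 127.] z 34.1 xy [844.1 685.9] mean [860.2 705.3] dia_enc 173.7 dia_area 45.0 bgr [  8.  14. 120.]
top mat px [119. 137.] z 34.0 xy [837.3 482.4] mean [830.8 476. ] dia_enc 182.5 dia_area 35.1 bgr [ 10.  16. 124.]
top mat px [393. 148.] z 33.9 xy [ 809.3 -416.1] mean [ 804.7 -414.5] dia_enc 147.3 dia_area 29.2 bgr [ 79. 123. 159.]
top mat px [198. 180.] z 29.9 xy [693.2 217.9] mean [693.5 217.9] dia_enc 52.7 dia_area 47.1 bgr [236. 128.  53.]
top mat px [330. 188.] z 38.0 xy [ 669.9 -210. ] mean [ 670.5 -210. ] dia_enc 54.3 dia_area 46.7 bgr [170. 171. 162.]
top mat px [387. 192.] z 35.3 xy [ 661.6 -395.4] mean [ 660.9 -393.5] dia_enc 47.6 dia_area 37.3 bgr [ 62. 186. 216.]
top mat px [332. 225.] z 33.4 xy [ 551.9 -217.2] mean [ 552.2 -216.8] dia_enc 52.8 dia_area 49.2 bgr [170. 171. 161.]
top mat px [390. 232.] z 33.6 xy [ 533.1 -404.9] mean [ 533.5 -403.1] dia_enc 34.6 dia_area 29.8 bgr [158. 160. 150.]
top mat px [333. 256.] z 34.3 xy [ 453.8 -220.3] mean [ 453.5 -220.1] 
[... 3911 characters left out ...]
 px [269. 173.] z 58.5 xy [534.7 126.5] mean [555.9  94.5] dia_enc 199.0 dia_area 81.4 bgr [ 68. 118. 147.]
side press px [334. 171.] z 60.0 xy [762.  124.5] mean [758.4 107.3] dia_enc 70.4 dia_area 32.2 bgr [36. 34. 35.]
side press px [ 90. 206.] z 60.0 xy [ 26.2 -34.7] mean [ 40.8 -50.5] dia_enc 189.7 dia_area 56.5 bgr [55. 75. 74.]
side press px [311. 323.] z 59.6 xy [ 665.5 -395.1] mean [ 665.6 -395.8] dia_enc 24.8 dia_area 22.1 bgr [ 98. 218. 241.]
side press px [345. 358.] z 64.7 xy [ 736.9 -493. ] mean [ 738.8 -478.1] dia_enc 149.3 dia_area 39.7 bgr [160. 172. 177.]
side press px [232. 404.] z 59.7 xy [ 488.1 -567.4] mean [ 492.2 -576.9] dia_enc 54.3 dia_area 18.0 bgr [153. 165. 169.]
```

Die A is standing in the press at about (490,215) and the leftover is in the tray. Nothing has been knocked so far. Now die B.

>>> apply_moves --increments '[[[-9,-1,40,0],[0,0,40,0],[0,0,25,0],[0,0,14,0],[0,0,3,0],[0,0,0,0],[0,0,0,0]]]'

```text
time: 18.38
eef_pos: [450.7, -399.1, 207.7]
tool_rot: [0.001, 0.707, 0.707, -0.0]
wrist_force: [-0.5, -0.5, -0.3]
opening: 65.8
gripper_force: 0.0
```

>>> apply_moves --increments '[[[0,0,0,0],[0,0,0,0],[0,0,0,0],[0,0,0,0],[0,0,0,0]]]' --jaw -1

```text
time: 19.0
eef_pos: [450.5, -399.1, 206.8]
tool_rot: [0.0, 0.707, 0.707, 0.0]
wrist_force: [0.7, 0.2, 1.4]
opening: 39.5
gripper_force: 30.0
```

>>> apply_moves --increments '[[[0,0,-40,0],[0,0,-40,0],[0,0,-40,0],[50,10,0,0],[50,10,0,0],[50,10,0,0],[50,10,0,0],[50,10,0,0],[50,10,0,0],[50,10,0,0],[50,10,0,0],[50,10,0,0]]]'

```text
time: 20.5
eef_pos: [540.2, 52.7, 326.5]
tool_rot: [-0.0, 0.707, 0.707, -0.0]
wrist_force: [2.0, -0.2, -1.2]
opening: 39.6
gripper_force: 30.0
```

>>> apply_moves --increments '[[[50,10,0,0],[50,10,0,0],[50,5,0,0],[18,5,0,0],[0,0,0,0],[0,0,0,0]]]'

```text
time: 21.25
eef_pos: [570.1, 217.8, 326.5]
tool_rot: [-0.0, 0.707, 0.707, -0.0]
wrist_force: [0.1, -0.6, -1.6]
opening: 40.1
gripper_force: 30.0
```

>>> apply_moves --increments '[[[0,0,40,0],[0,0,30,0],[0,0,15,0],[0,0,5,0],[0,0,2,0],[0,0,0,0],[0,0,0,0],[0,0,0,0]]]'

```text
time: 22.25
eef_pos: [570.1, 219.1, 235.0]
tool_rot: [0.0, 0.707, 0.707, 0.0]
wrist_force: [0.6, -0.0, -2.0]
opening: 39.7
gripper_force: 30.0
```

>>> apply_moves --increments '[[[0,0,2,0],[0,0,0.5,0],[0,0,0,0]]]'

```text
time: 22.62
eef_pos: [570.1, 219.1, 232.7]
tool_rot: [0.0, 0.707, 0.707, 0.0]
wrist_force: [-2.6, -0.3, 5.9]
opening: 39.3
gripper_force: 30.0
```

>>> apply_moves --increments '[[[0,0,0,0],[0,0,0,0],[0,0,-15,0],[0,0,-50,0],[0,0,-50,0],[0,0,-50,0],[0,0,-50,0],[0,0,0,0],[0,0,0,0]]]' --jaw 0.2

```text
time: 23.75
eef_pos: [569.8, 219.0, 447.0]
tool_rot: [-0.0, 0.707, 0.707, -0.0]
wrist_force: [-0.1, 0.2, -1.4]
opening: 56.8
gripper_force: 0.0
```

Run:
```python
from h import *
from near import near
print(ctrl.observe()["eef_pos"])
p,d,m=near(530,218,60,100)
W=world(d,m); z=W[...,2]; hsv=cv2.cvtColor(p,cv2.COLOR_BGR2HSV)
k=(hsv[...,0]>20)&(hsv[...,0]<35)&(hsv[...,1]>150)&(z>90)&(W[...,1]>290); q=W[k]
for a in range(100,300,20):
    g=q[(q[:,2]>a)&(q[:,2]<=a+20)]
    if len(g): print(a,len(g),np.percentile(g,[2,50,98],axis=0).round(0).tolist())
side=cap("side"); top=cap("top"); out=np.hstack([p[:,:],side[0][30:450,150:390]]); cv2.imwrite("pics/c2.png",out)
for n,(p,d,m) in (("side",side),("top",top)):
    W=world(d,m)+[0,4,1]; z=W[...,2]; hsv=cv2.cvtColor(p,cv2.COLOR_BGR2HSV)
    k=(hsv[...,0]>20)&(hsv[...,0]<35)&(hsv[...,1]>100)&(z>80)&(W[...,1]>290)&(abs(W[...,0]-525)<110); q=W[k]; print(n)
    for a in range(80,300,30):
        g=q[(q[:,2]>a)&(q[:,2]<=a+30)]
        if len(g): print(a,len(g),np.percentile(g,[2,50,98],axis=0).round(0).tolist())
```

```text
[569.8299986  219.00195187 447.01146937]
wrist px 325 190 xy [622.9 222.8] z 60.0 dia 72.4 rel tcp [53.1  3.8]
wrist px 160 197 xy [443.8 215.2] z 60.9 dia 86.4 rel tcp [-126.    -3.8]
wrist px 277 192 xy [570.8 220.3] z 61.0 dia 39.8 rel tcp [1.  1.3]
wrist px 252 274 xy [542.3 124. ] z 60.7 dia 64.4 rel tcp [-27.5 -95. ]
100 148 [[431.0, 317.0, 101.0], [442.0, 320.0, 112.0], [624.0, 327.0, 120.0]]
120 188 [[431.0, 320.0, 121.0], [613.0, 327.0, 131.0], [625.0, 329.0, 140.0]]
140 242 [[431.0, 322.0, 140.0], [613.0, 330.0, 150.0], [625.0, 332.0, 160.0]]
160 320 [[431.0, 324.0, 161.0], [612.0, 332.0, 171.0], [624.0, 334.0, 180.0]]
180 446 [[430.0, 326.0, 181.0], [611.0, 334.0, 191.0], [624.0, 336.0, 200.0]]
200 601 [[429.0, 328.0, 201.0], [611.0, 336.0, 211.0], [624.0, 338.0, 220.0]]
220 803 [[429.0, 330.0, 221.0], [611.0, 338.0, 231.0], [624.0, 340.0, 240.0]]
240 2190 [[439.0, 333.0, 241.0], [552.0, 340.0, 257.0], [624.0, 342.0, 260.0]]
260 2601 [[454.0, 336.0, 260.0], [501.0, 338.0, 264.0], [582.0, 341.0, 269.0]]Traceback (most recent call last):
  File "<stdin>", line 10, in <module>
    return _nx.concatenate(arrs, 1, dtype=dtype, casting=casting)
           ~~~~~~~~~~~~~~~^^^^^^^^^^^^^^^^^^^^^^^^^^^^^^^^^^^^^^^
ValueError: all the input array dimensions except for the concatenation axis must match exactly, but along dimension 0, the array at index 0 has size 420 and the array at index 1 has size 390
```

Run:
```python
from h import *
import meas
p=cap("wrist")[0]
side=cap("side"); top=cap("top"); cv2.imwrite("pics/c2.png",np.hstack([p,side[0][:,150:390]]))
for n,(q,d,m) in (("side",side),("top",top)):
    W=world(d,m); k=((W[...,2]>50)&(W[...,2]<66)&(abs(W[...,0]-530)<88)&(abs(W[...,1]-214)<88)).astype(np.uint8)
    nn,l,st,ce=cv2.connectedComponentsWithStats(k)
    for i in range(1,nn):
        if st[i,4]>30: print(n,ce[i].round(),st[i,4],W[l==i].mean(0).round(1))
```

```text
side [275. 148.] 98 [570.8 214.1  58.4]
side [241. 151.] 94 [461.1 195.9  58.1]
top [198. 218.] 95 [568.9 210.6  58.9]
top [205. 253.] 53 [457.6 186.3  59.4]
```

View pics/c2.png

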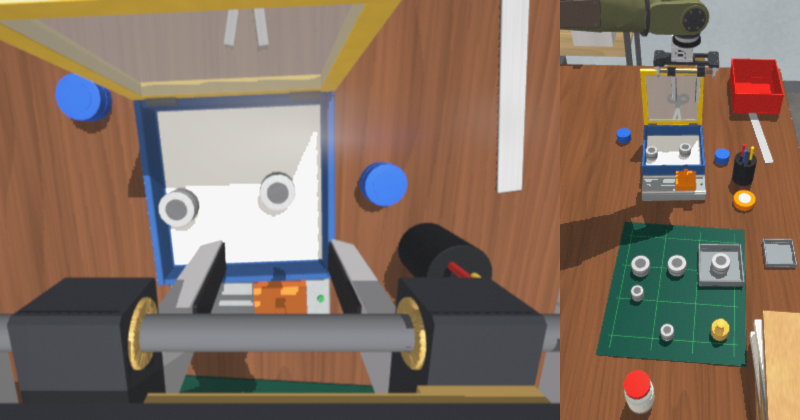

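Both dies are upright in the press: (277,190) and (178,209) in the wrist half. Die A was knocked to about (461,198), still well inside, so step 1's conditions hold. Next is the lid, which stands at about 1.68 rad with its free edge at y≈350, z≈270. I'll close the gripper, rise and go behind it.

>>> apply_moves --increments '[[[0,-10,-35,0],[0,-10,-35,0],[40,-10,0,0],[40,-10,0,0],[40,0,0,0],[40,0,0,0],[0,0,0,0],[0,0,0,0],[0,0,0,0]]]' --jaw -1

```text
time: 25.18
eef_pos: [530.2, 378.1, 517.4]
tool_rot: [0.0, 0.707, 0.707, 0.0]
wrist_force: [-0.5, 0.1, -0.2]
opening: 0.7
gripper_force: 0.0
```

>>> apply_moves --increments '[[[5,0,25,0],[0,0,25,0],[0,0,20,0],[0,0,0,0],[-10,0,0,0],[-10,0,0,0],[-10,0,0,0],[0,0,0,0]]]'

```text
time: 26.18
eef_pos: [530.0, 353.2, 447.8]
tool_rot: [0.0, 0.707, 0.707, 0.0]
wrist_force: [-0.2, -0.4, 0.5]
opening: 0.2
gripper_force: 0.0
```

>>> apply_moves --increments '[[[-15,0,3,0],[-15,0,3,0],[-14,0,3,0],[-16,0,3,0],[-17,0,4,0],[-16,0,6,0],[-16,0,7,0],[0,0,0,0]]]'

```text
time: 27.18
eef_pos: [530.1, 243.8, 417.4]
tool_rot: [-0.0, 0.707, 0.707, -0.001]
wrist_force: [0.4, -0.7, -0.0]
opening: 0.4
gripper_force: 0.0
```

>>> apply_moves --increments '[[[-14,0,9,0],[-14,0,10,0],[-12,0,12,0],[-12,0,12,0],[-9,0,14,0],[-9,0,15,0],[-6,0,15,0],[-6,0,16,0],[0,0,0,0]]]'

```text
time: 28.3
eef_pos: [529.9, 162.7, 313.5]
tool_rot: [-0.001, 0.707, 0.707, -0.001]
wrist_force: [-0.2, -0.4, 0.3]
opening: 0.4
gripper_force: 0.0
```

>>> apply_moves --increments '[[[-2,0,10,0],[-2,0,10,0],[-2,0,8,0],[0,0,4,0],[0,0,0,0]]]'

```text
time: 28.92
eef_pos: [530.0, 157.1, 282.8]
tool_rot: [-0.0, 0.707, 0.707, -0.0]
wrist_force: [0.8, 0.0, 0.0]
opening: 0.4
gripper_force: 0.0
```

Run:
```python
from h import *
p,d,m=cap("side"); cv2.imwrite("pics/s3.png",cv2.resize(p[40:240,180:380],(800,600)))
W=world(d,m); hsv=cv2.cvtColor(p,cv2.COLOR_BGR2HSV)
k=(hsv[...,0]>20)&(hsv[...,0]<35)&(hsv[...,1]>100)&(W[...,2]>50)&(abs(W[...,0]-525)<110)&(W[...,1]>80); q=W[k]; print(len(q),np.percentile(q,[1,50,99],axis=0).round(1).tolist())
```

```text
629 [[432.6, 85.1, 58.1], [538.4, 127.4, 81.3], [632.8, 268.5, 153.9]]
```

View pics/s3.png

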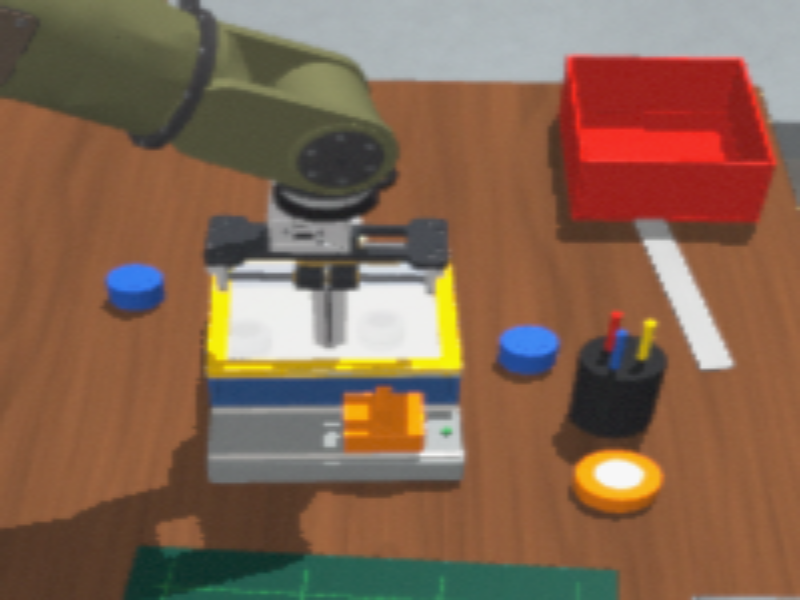

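The lid is almost shut, with both dies visible under it. I'll press down near the free edge.

>>> apply_moves --increments '[[[0,0,-12,0],[-26,0,0,0],[0,0,8,0],[0,0,4,0],[0,0,2,0],[0,0,2,0],[0,0,0,0]]]'

```text
time: 29.85
eef_pos: [530.0, 131.6, 281.2]
tool_rot: [0.0, 0.707, 0.708, 0.0]
wrist_force: [-11.8, -2.2, 25.4]
opening: 0.4
gripper_force: 12.7
```

>>> apply_moves --increments '[[[0,0,-50,0],[-20,15,-40,0],[-20,15,0,0],[-14,13,0,0],[0,0,0,0],[0,0,0,0]]]' --jaw -0.3

```text
time: 30.6
eef_pos: [572.9, 77.7, 368.5]
tool_rot: [-0.0, 0.707, 0.707, -0.0]
wrist_force: [-1.4, 0.3, -0.4]
opening: 33.0
gripper_force: 0.0
```

Run:
```python
from h import *
s=ctrl.observe(); print(s["eef_pos"].round(1))
p,d,m=cap("wrist"); cv2.imwrite("pics/w4.png",p); W=world(d,m); z=W[...,2]; hsv=cv2.cvtColor(p,cv2.COLOR_BGR2HSV)
o=(hsv[...,0]<20)&(hsv[...,1]>180)&(abs(W[...,0]-575)<60)&(W[...,1]<140)&(W[...,1]>20)
for lo,hi in((53,65),(78,90)):
    q=W[o&(z>lo)&(z<hi)]
    if len(q)>5: print(lo,len(q),np.percentile(q,[1,50,99],axis=0).round(1).tolist(),cv2.minAreaRect(q[:,:2].astype(np.float32)))
k=(hsv[...,0]>20)&(hsv[...,0]<35)&(hsv[...,1]>150)&(z>50)&(abs(W[...,0]-525)<120); q=W[k]; print("lid",np.percentile(q,[1,50,99],axis=0).round(1).tolist())
```

```text
[572.9  77.7 368.5]
53 3591 [[545.3, 50.1, 56.3], [569.4, 79.9, 59.8], [603.8, 108.4, 61.4]] ((574.5697021484375, 78.81881713867188), (59.802974700927734, 58.65411376953125), 2.2921154499053955)
78 645 [[568.8, 61.3, 80.2], [574.4, 78.9, 83.6], [580.9, 95.9, 85.4]] ((574.7677001953125, 78.24252319335938), (11.989474296569824, 35.97968673706055), 2.7435615062713623)
lid [[433.0, 117.5, 81.5], [494.6, 142.3, 83.2], [631.3, 231.2, 85.0]]
```

View pics/w4.png

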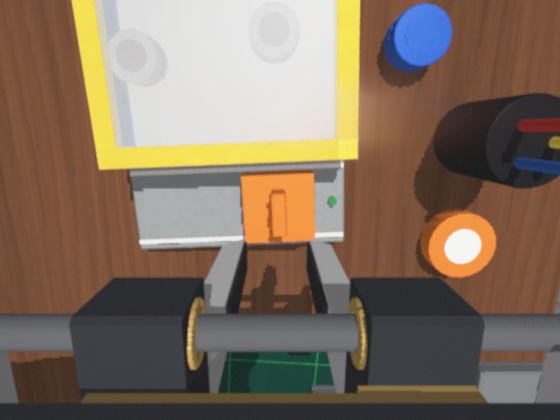

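The lid is flat (z ≈83), with the fin at (279,215). Corrected, the fin is at about (574,77) with a yaw of 2.4°. Now I align and grip it.

>>> apply_moves --increments '[[[-1,1,40,-2.4],[0,0,40,0],[0,0,15,0],[0,0,7,0],[0,0,0,0],[0,0,0,0]]]'

```text
time: 31.4
eef_pos: [574.4, 76.1, 268.3]
tool_rot: [0.001, 0.692, 0.722, 0.001]
wrist_force: [0.3, -0.1, -0.1]
opening: 33.0
gripper_force: 0.0
```

>>> apply_moves --increments '[[[0,0,0,0],[0,0,0,0],[0,0,0,0],[0,0,0,0]]]' --jaw -1 --force 15

```text
time: 31.9
eef_pos: [574.2, 76.1, 267.4]
tool_rot: [0.0, 0.692, 0.722, 0.0]
wrist_force: [0.1, -0.3, 2.8]
opening: 12.0
gripper_force: 15.0
```

Gripped at 12 mm. Slide 70 mm toward the press's -x (tool -y).

>>> apply_moves --increments '[[[0,-14,0,0],[0,-14,0,0],[0,-14,0,0],[0,-14,0,0],[0,-10,0,0],[0,-4,0,0],[0,0,0,0],[0,0,0,0]]]'

```text
time: 32.9
eef_pos: [505.3, 73.1, 267.5]
tool_rot: [0.002, 0.692, 0.722, 0.002]
wrist_force: [16.1, 1.1, -7.9]
opening: 12.1
gripper_force: 15.0
```

>>> apply_moves --increments '[[[0,0,0,0],[0,0,0,0],[0,0,-20,0],[0,0,-20,0],[0,20,0,0],[0,25,0,0],[0,25,0,0],[0,0,0,0]]]' --jaw -0.3

```text
time: 33.9
eef_pos: [574.7, 76.0, 306.6]
tool_rot: [-0.0, 0.692, 0.722, -0.0]
wrist_force: [0.4, 0.3, -0.8]
opening: 32.8
gripper_force: 0.0
```

Run:
```python
from h import *
s=ctrl.observe(); print(s["eef_pos"].round(1))
p,d,m=cap("wrist"); cv2.imwrite("pics/w5.png",p); W=world(d,m); z=W[...,2]; hsv=cv2.cvtColor(p,cv2.COLOR_BGR2HSV)
g=(abs(hsv[...,0].astype(int)-62)<22)&(hsv[...,1]>90)&(z>42)&(z<60)&(abs(W[...,0]-575)<40)&(abs(W[...,1]-77)<40)
q=W[g]; print("btn",len(q),len(q) and np.percentile(q,[2,50,98],axis=0).round(1).tolist())
o=(hsv[...,0]<20)&(hsv[...,1]>180)&(W[...,1]<140)&(W[...,1]>20)&(W[...,0]<640)&(z>53)&(z<90); q=W[o]; print("cover",np.percentile(q,[1,50,99],axis=0).round(1).tolist())
```

```text
[574.7  76.  306.6]
btn 1247 [[564.7, 65.5, 42.7], [577.0, 79.7, 52.5], [589.5, 91.5, 54.0]]
cover [[478.1, 46.2, 55.7], [511.4, 80.2, 60.0], [536.7, 105.5, 84.6]]
```

View pics/w5.png

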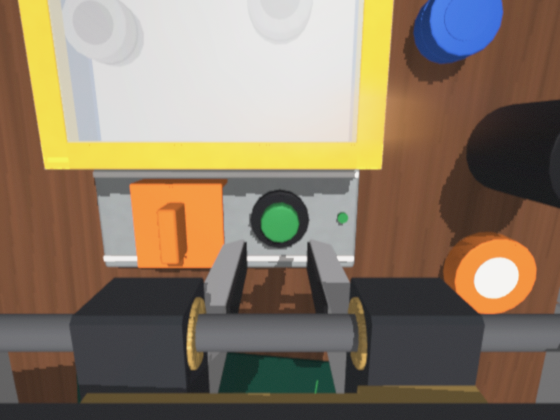

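The button is bare at (280,220), the cover is at (178,223) and the lid is shut. Now press it.

>>> apply_moves --increments '[[[1,1,0,0],[0,0,0,0],[0,0,20,0],[0,0,20,0],[0,0,10,0],[0,0,3,0],[0,0,2,0],[0,0,0,0]]]' --jaw -1

```text
time: 34.95
eef_pos: [575.2, 77.1, 252.6]
tool_rot: [0.0, 0.692, 0.722, 0.0]
wrist_force: [-0.7, 0.1, 0.6]
opening: 0.5
gripper_force: 0.0
```

>>> apply_moves --increments '[[[0,0,2,0],[0,0,2,0],[0,0,2,0],[0,0,0,0],[0,0,0,0]]]'

```text
time: 35.58
eef_pos: [575.3, 77.1, 246.4]
tool_rot: [0.0, 0.692, 0.722, 0.0]
wrist_force: [2.2, -0.7, 5.3]
opening: 0.8
gripper_force: 2.1
```

>>> apply_moves --increments '[[[0,0,1.5,0],[0,0,1.5,0],[0,0,1,0],[0,0,0,0],[0,0,0,0]]]'

```text
time: 36.2
eef_pos: [575.3, 77.1, 244.9]
tool_rot: [0.001, 0.692, 0.722, 0.001]
wrist_force: [-11.3, -1.0, 33.8]
opening: 0.7
gripper_force: 16.6
```

Bottomed out at 34 N. Retreat and re-grip the fin.

>>> apply_moves --increments '[[[0,0,-20,0],[0,0,-40,0],[-1,-25,0,0],[0,-25,0,0],[0,-20,0,0],[0,0,0,0],[0,0,20,0],[0,0,14,0],[0,0,4,0],[0,0,0,0]]]' --jaw -0.3

```text
time: 37.45
eef_pos: [505.5, 73.1, 264.1]
tool_rot: [-0.0, 0.692, 0.722, -0.0]
wrist_force: [0.5, 0.4, -0.3]
opening: 32.7
gripper_force: 0.0
```

>>> apply_moves --increments '[[[0,0,0,0],[0,0,0,0],[0,0,0,0],[0,0,0,0]]]' --jaw -1

```text
time: 37.95
eef_pos: [505.8, 73.1, 264.7]
tool_rot: [0.001, 0.692, 0.722, 0.001]
wrist_force: [8.3, 0.5, -4.4]
opening: 11.8
gripper_force: 15.0
```

>>> apply_moves --increments '[[[0,14,0,0],[0,14,0,0],[0,14,0,0],[0,14,0,0],[0,10,0,0],[0,4,0,0],[0,1.5,0,0],[0,0,0,0],[0,0,0,0]]]'

```text
time: 39.08
eef_pos: [576.6, 76.2, 264.6]
tool_rot: [0.0, 0.692, 0.722, 0.0]
wrist_force: [-2.1, -1.2, 6.9]
opening: 11.6
gripper_force: 15.0
```

>>> apply_moves --increments '[[[0,0,0,0],[0,0,0,0],[0,0,-20,0],[0,0,-40,0],[0,0,-45,0],[0,0,0,0],[0,0,0,0]]]' --jaw -0.3

```text
time: 39.95
eef_pos: [576.5, 76.1, 368.2]
tool_rot: [-0.0, 0.692, 0.722, -0.0]
wrist_force: [0.2, -0.5, -0.1]
opening: 33.1
gripper_force: 0.0
```

Run:
```python
from h import *
s=ctrl.observe(); print(s["time"],s["eef_pos"].round(1))
p,d,m=cap("wrist"); W=world(d,m); z=W[...,2]; hsv=cv2.cvtColor(p,cv2.COLOR_BGR2HSV)
o=(hsv[...,0]<20)&(hsv[...,1]>180)&(abs(W[...,0]-575)<60)&(W[...,1]<140)&(W[...,1]>20)
for lo,hi in((53,65),(78,90)):
    q=W[o&(z>lo)&(z<hi)]; print(lo,len(q),cv2.minAreaRect(q[:,:2].astype(np.float32)))
k=(hsv[...,0]>20)&(hsv[...,0]<35)&(hsv[...,1]>150)&(z>50)&(abs(W[...,0]-525)<120); q=W[k]; print("lid",np.percentile(q,[1,50,99],axis=0).round(1).tolist())
q=cap("side")[0]; cv2.imwrite("pics/f.png",np.hstack([p,q[:,150:390]]))
```

```text
39.95 [576.5  76.1 368.2]
53 3532 ((577.1098022460938, 79.08570861816406), (60.107913970947266, 58.160926818847656), 2.4014556407928467)
78 652 ((577.2183837890625, 78.11919403076172), (11.342047691345215, 35.87570571899414), 2.1929497718811035)
lid [[433.2, 118.1, 81.5], [499.8, 139.8, 83.2], [631.5, 230.4, 85.0]]
```

View pics/f.png

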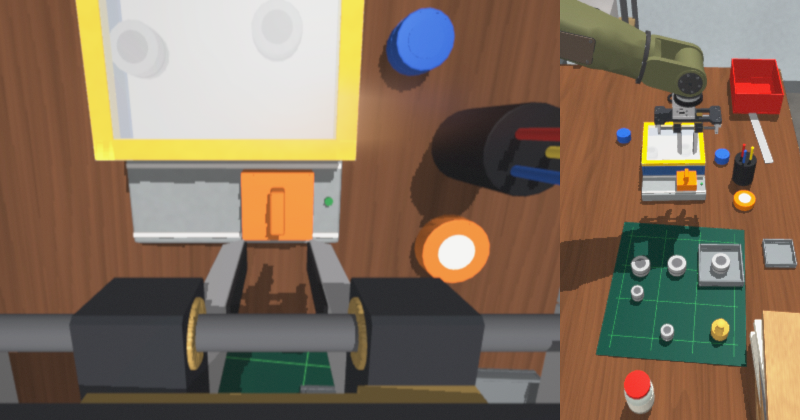

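The cover is home, centred on the button's measured spot. The lid is flat with both dies upright beneath it, the leftover is in the tray, and the gripper is clear. Handing in.

```bash
python3 -c "
from cell import ctrl
print(ctrl.hand_in())"
```

```text
the job is handed in; nothing more can be done
None
```

I handed the job in at about 40 s of robot time with every step done in order, but the hand-in call returned no verdict: the leftover die is in the grey tray, both 40 mm dies (only two were on the mat) stand in the press, the lid is shut, and the button was pressed right down with the cover slid home again.

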